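Hold the glass cell in the lamp beam by its frosted faces

TASK

First lay the small square battery lamp in the two open forks of the light bench, fully down, centred on the forks and with its lens towards the white receiver, and let go of it. Then take the flat glass cell out of the rack, touching it only by its two narrow frosted faces and never its broad clear faces, and hold it upright about midway between lens and receiver, in the air, so that the beam goes squarely through the middle of the clear faces; finish there, still holding it steady. Leave the vial, the dish and the tweezers where they are.

Things in the scene. Friction and masses are not known exactly. Their poses are not given: they have to be found in the camera images.
- bench: Light bench, fixed: aluminium plate 290 x 80 x 10 mm (x -150 to +140 mm) with two bare steel forks (point cradle) and a white receiver block 34 x 56 mm (x 100 to 134 mm, 90 mm high above the table) with a round window on its -x side. Origin on the table under the plate; +x is the way the beam runs, z up. Beam axis at y = 0, 65 mm above the table. Only the plate lies below the gap.
- cradle (a point): Lamp place: on the fork floors, midway between the forks, 51 mm above the table, 85 mm to -x of the bench origin; axes as the bench. Forks 14 mm long, centres 34 mm either side of this point along x (54 mm free between, open down to the plate). Each is a U open upwards: channel 32 mm wide, walls 12 mm high, then flared lips to 21 mm above this point, 52 mm wide over all.
- beam (a point): Middle of the open stretch of the light path: on the beam axis, 65 mm above the table, 35 mm to the +x side of the bench origin, 120 mm to +x from the cradle point (65 mm both from the lens of a centred lamp and from the receiver's face); axes as the bench.
- lamp: Loose battery lamp on the table, either side of the bench, 110 mm long, about 0.16 kg: aluminium square body 28 x 28 x 88 mm, grey round bezel with pale lens (26 mm dia, 11 mm long) at its +x end, black rubber tail cap (16 mm dia, 11 mm long) at -x. Origin at the centre of its underside, x along it to the lens, z up.
- lamp_lens (a point): Centre of the lamp's lens face: 55 mm from the lamp origin along its +x, 14 mm above its underside.
- rack: Grey plastic rack block, fixed to the table, 110 (x) x 64 (y) x 24 mm high, origin at the centre of its underside. A rectangular well at x = -24 mm holds the cell, a round one at x = +32 mm the vial; well floors are 9 mm above the table, 15 mm below the rack's top. It may stand on either side of the bench.
- cell: Loose flat glass cell (cuvette), 18 (x) x 36 (y) mm, 62 mm high with its low white lid, about 65 g, upright in the rack's rectangular well (1.5 mm play each side). Origin at the centre of its underside, z up. Narrow milky frosted faces, 18 mm wide, 60 mm high, look to +y and -y (36 mm apart: the grip); broad clear faces to +x and -x. 45 mm of it stands above the rack.
- cell_panes: The two broad clear panes of the cell, part of it (same origin and axes as the cell), each 30 mm wide (y), 56 mm high, facing +x and -x, 18 mm over both. Fingers must not touch them.
- cell_window (a point): Middle of the cell's clear window: on the cell's axis, 30 mm above its underside. The beam must pass here.
- vial: Bystander: capped round glass vial, 24 mm dia, 62 mm high, standing in the rack's round well, 56 mm from the cell's axis. Origin at the centre of its underside.
- dish: Bystander: covered round dish, 93 mm dia, 15 mm high, on the table between robot and bench. Origin at the centre of its underside.
- tweezers: Bystander: steel tweezers, about 135 mm long, 5 mm high, lying on the table beyond the bench. Origin near the middle of their underside.
Not all that is in view belongs to the job. Several things look just like the lamp: the one meant starts farthest from the robot's base.

How it is judged:
By the outcome, as a careful person would: the job done as asked, in the order asked, and still so for the second after the job is handed in, while the arm keeps its last pose, push and grip.
It also fails if it takes over 58 s, if anything falls off the work surface, if the arm or the gripper's body presses on something with over 40 N, if the wrist force passes 120 N, or if a joint passes its speed limit or range.

ROBOT

A 6-joint arm with a two-finger parallel gripper is mounted at the origin on the work surface. World frame = base frame: x ahead of the robot, y to its left, z up, the work surface at z = 0. Lengths are in m, angles in rad, forces in N, time in s.
With the tool pointing down it reaches from about 0.35 to 0.775 m from the base axis. Payload 7.3 kg.
Tool frame: the origin (TCP) lies on the mounting face of the last link; the fingertips stand 178 mm ahead of it and the grasp point (between the pads) lies 159 mm ahead of it (robot.tcp_to_tips is the distance from the TCP to the fingertips, in m); z points along the fingers, y is the direction in which the jaws open and shut (so a half turn about z gives the same grasp; the last joint's range is limited). The gripper opens to 92 mm and grips with 3 to 60 N. Pads are 19 mm wide; open, the fingers measure 130 mm over their backs; the gripper's body (75 mm by 190 mm) begins 47 mm behind the grasp point.
Start: joints at [1.125, 0.342, 1.524, -0, 1.275, -0.146], TCP at [0.155, 0.502, 0.405] pointing down, gripper open.
Joint ranges: [-2.53, 2.53], [-0.77, 2.02], [0.04, 2.7], [-1, 4.14], [0.28, 2.66], [-3.11, 3.11]. Speed limits (rad/s): [2.57, 2.57, 3.14, 3.14, 3.14, 3.14].

INTERFACE

Orientations are given as [roll, pitch, yaw] about the fixed x, y, z axes, in that order (R = Rz(yaw) Ry(pitch) Rx(roll)).
In Python, from cell import robot, viewer gives the robot as it stands.
- The arm moves only by the shell command python3 -m creep 'ROWS' [OPENING] [FORCE]. ROWS is JSON, a list that holds one entry, the list of rows, each a list of 6 numbers: the shift along the world's x, y, z in mm, then the turn, a rotation vector about the world's x, y, z in degrees. A call has 1 to 5 rows; each row shifts and turns the pose as measured when the row begins; what a row does not reach is not made up. A row lasts 1/12 s, in which the tool goes at most 41.7 mm and 7.16 degrees, less where a joint would pass 70% of its speed; a pose out of reach is approached as far as the arm can. A call with a gripper value outside its range is refused whole. OPENING is the closure, from -1 (fully open) to 1 (shut), set as the call begins (- or left out, the last holds). The fingers move at their own pace and stop on an object; FORCE is the grip in N (left out, the last holds). Time passes only in rows, so rows that do not move let the fingers close. It gives the time, the measured TCP pose, the force and the opening at its end, in the units of the state.
- robot.observe(): the state, without advancing time (a new reading comes with each control period).
- viewer.read_camera(name): name is "side" or "top"; returns the picture (400x640x3 uint8, blue, green, red); there is no depth.
- viewer.camera_model(name): a dict with "fx", "fy", "cx", "cy" (pixels), "pose" (4x4, takes a point from camera to world coordinates). Camera axes: x right, y up, looking along -z (the intrinsics and any distortion apply to the point x, -y, -z); pixel columns grow to the right and rows downward; lengths in m; the calibration is good to about 2 mm. A picture is of the moment at which its call begins. camera_model takes no time and is no camera call.
- robot.hand_in(): hands the job in, once; it reports no verdict.
The state is a dict: "time": time; "qpos": joint angles; "qvel": joint speeds; "joint_efforts": joint torques, N m; "tool_pos": TCP position; "tool_rot": TCP orientation; "contact_force": force on the tool from outside, world axes, zero at the start; "torque": the same for the moment, N m; "opening": finger opening in m.
Only numpy, scipy, OpenCV 4.12 (cv2) and the standard library are available. Lean on these libraries where they do the work, as an engineer would, in place of code of your own. Each camera call takes 0.05 s, during which the arm holds its last target. There are 200 camera calls.

## Working session

There is one attempt and no reset: what is moved stays moved. The work goes in short steps, Python scripts to look and compute and a shell command to move; the robot and the scene stay as the last step left them, time stands still between calls to the robot, and variables do not carry over. Pictures are saved under pics/ and viewed, about 8 in all and at most 12, crops included, and the job is handed in when it is done.

```bash
mkdir -p pics; ls
cat > h.py <<'E'
import numpy as np, cv2
from cell import robot, viewer
def ray(name,u,v):
    m=viewer.camera_model(name); P=np.array(m["pose"])
    d=np.array([(u-m["cx"])/m["fx"],-(v-m["cy"])/m["fy"],-1.0])
    return P[:3,3],P[:3,:3]@d
def plane(name,u,v,z):
    o,d=ray(name,u,v); return o+d*(z-o[2])/d[2]
def proj(name,p):
    m=viewer.camera_model(name); P=np.array(m["pose"])
    c=P[:3,:3].T@(np.array(p)-P[:3,3]); return np.array([m["cx"]+m["fx"]*c[0]/-c[2], m["cy"]-m["fy"]*c[1]/-c[2]])
E
python3 - <<'E'
from h import *
for n in("top","side"):
    im=viewer.read_camera(n); cv2.imwrite(f"pics/{n}0.png",im)
    m=viewer.camera_model(n); print(n,m)
print(robot.observe())
E
```

```text
pics
top {'fx': 364.5847944498673, 'fy': 364.5847944498673, 'cx': 327.12835247493734, 'cy': 194.3816307722876, 'pose': array([[-2.63705028e-02,  9.85337239e-01, -1.68567858e-01,
         3.47987107e-01],
       [-9.99639509e-01, -2.68434967e-02, -5.27386817e-04,
         8.98547485e-03],
       [-5.04460461e-03,  1.68493183e-01,  9.85689910e-01,
         1.00668319e+00],
       [ 0.00000000e+00,  0.00000000e+00,  0.00000000e+00,
         1.00000000e+00]])}
side {'fx': 387.952333062638, 'fy': 387.952333062638, 'cx': 323.76428054397013, 'cy': 201.3724087533993, 'pose': array([[ 0.91825335,  0.27123807, -0.28851463,  0.23975445],
       [-0.39595115,  0.6182521 , -0.67896026, -0.62182575],
       [-0.00578509,  0.73769523,  0.67510909,  0.72558229],
       [ 0.        ,  0.        ,  0.        ,  1.        ]])}
{'time': 0.1, 'qpos': array([ 1.12501443e+00,  3.42669251e-01,  1.52491603e+00, -2.36924288e-05,
        1.27539289e+00, -1.46012833e-01]), 'qvel': array([ 0.00045086, -0.00127429, -0.00274976, -0.00047893, -0.00043096,
       -0.00055884]), 'joint_efforts': array([ 1.57749557e-03, -4.32003951e+01, -2.44697821e+01,  7.18351454e-02,
        5.24630724e-02, -4.55211864e-05]), 'tool_pos': array([0.15497037, 0.50148617, 0.40410778]), 'tool_rot': array([-3.14021858e+00, -1.79169511e-04,  2.84183038e+00]), 'contact_force': array([-1.05669298, -0.00845601, -0.00681883]), 'torque': array([ 0.02998709, -0.07268321,  0.01030593]), 'opening': 0.09167542018483797}
```

View pics/top0.png

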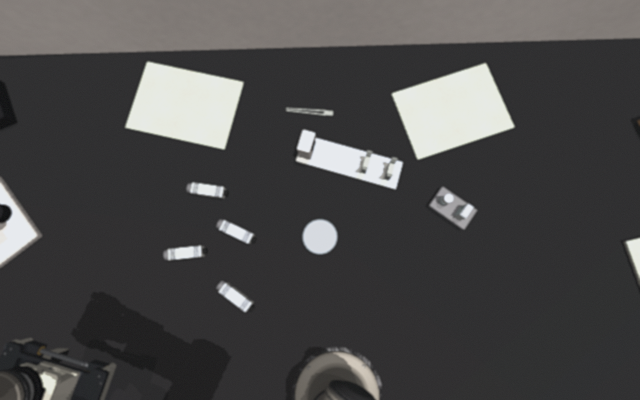

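View pics/side0.png

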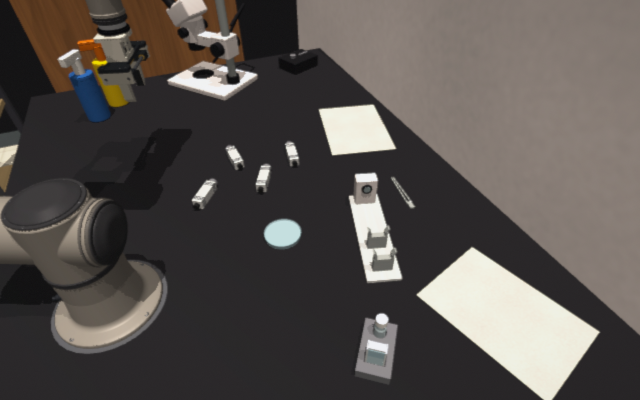

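Top view: the farthest lookalike is the lamp at about (206,190). The bench runs from its receiver at (306,147) to the forks at (365,162) and (388,168). The rack is at (453,208) and the dish at (320,237). I'll enlarge these parts.

Run:
```python
from h import *
im=cv2.imread("pics/top0.png"); s=cv2.imread("pics/side0.png")
def c(im,x,y,w,h,k): return cv2.resize(im[y:y+h,x:x+w],None,fx=k,fy=k,interpolation=cv2.INTER_CUBIC)
o=np.zeros((600,800,3),np.uint8)
for (t,X,Y) in((c(im,290,125,120,70,4),0,0),(c(im,180,175,53,30,6),482,0),(c(im,425,180,60,55,5),482,185),(c(s,345,165,70,120,2.6),0,285),(c(s,345,305,65,80,3.9),200,285),(c(s,275,135,30,36,6),482,465)):
    t=t[:600-Y,:800-X]; o[Y:Y+t.shape[0],X:X+t.shape[1]]=t
cv2.imwrite("pics/z.png",o)
```

```text
(no output)
```

View pics/z.png

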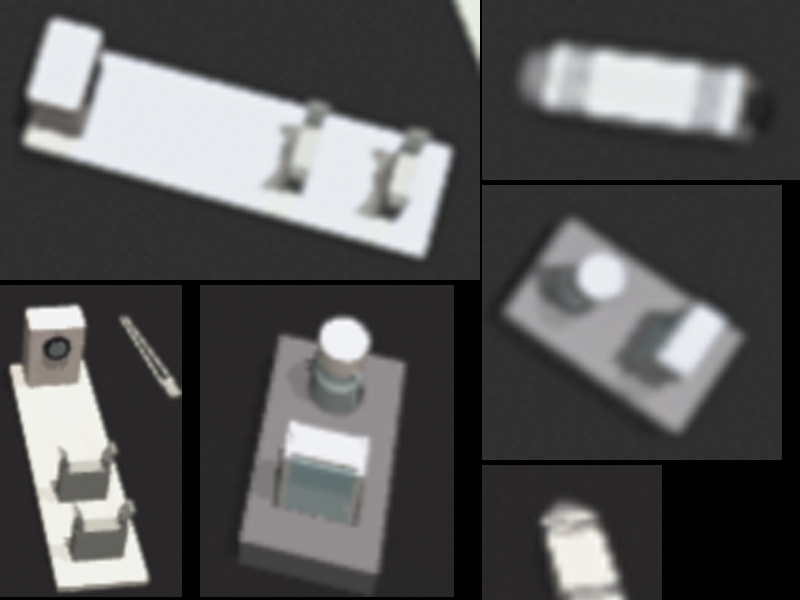

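```bash
cat > fit.py <<'E'
from h import *
from scipy.optimize import least_squares
def up(p,k,off,at): return [off[i]+(p[i]-at[i]+.5)/k-.5 for i in(0,1)]
def fit(name,obs,x0):
    def w(p,q): 
        c,s=np.cos(p[2]),np.sin(p[2]); return [p[0]+(c*q[0]-s*q[1])/1e3,p[1]+(s*q[0]+c*q[1])/1e3,q[2]/1e3]
    f=lambda p:np.concatenate([proj(n,w(p,q))-px for n,px,q in obs])
    r=least_squares(f,x0,loss='soft_l1'); print(name,r.x[:2].round(4),"yaw deg",np.degrees(r.x[2]).round(2)); print(f(r.x).reshape(-1,2).round(1).tolist()); return r.x
E
python3 - <<'E'
from fit import *
T=lambda p:up(p,4,(290,125),(0,0)); S=lambda p:up(p,2.6,(345,165),(0,285))
fit("bench",[("top",T(a),b) for a,b in[((452,148),(-150,-40,10)),((427,258),(-150,40,10)),((24,145),(140,40,10)),((50,18),(134,-28,90)),((102,33),(100,-28,90)),((80,110),(100,28,90)),((28,95),(134,28,90))]]+
 [("side",S(a),b) for a,b in[((27,331),(100,28,90)),((85,325),(100,-28,90)),((27,312),(134,28,90)),((82,306),(134,-28,90)),((57,585),(-150,40,10)),((147,578),(-150,-40,10))]],[.6,0,1.3])
T=lambda p:up(p,5,(425,180),(482,185)); S=lambda p:up(p,3.9,(345,305),(200,285))
fit("rack",[("top",T(a),b) for a,b in[((503,312),(55,32,24)),((571,217),(55,-32,24)),((744,335),(-55,-32,24)),((680,433),(-55,32,24))]]+
 [("side",S(a),b) for a,b in[((280,336),(55,32,24)),((405,362),(55,-32,24)),((380,572),(-55,-32,24)),((240,543),(-55,32,24))]],[.5,-.3,.8])
fit("cell",[("top",T(a),b) for a,b in[((655,360),(9,18,71)),((697,303),(9,-18,71)),((727,318),(-9,-18,71)),((684,377),(-9,18,71))]]
 ,[.5,-.3,.8])
T=lambda p:up(p,6,(180,175),(482,0))
fit("lamp",[("top",T(a),b) for a,b in[((558,42),(44,-14,28)),((548,108),(44,14,28)),((748,67),(-44,-14,28)),((742,137),(-44,14,28))]],[.5,.3,1.5])
E
```

```text
bench [ 0.6131 -0.0506] yaw deg 72.16
[[0.2, 0.3], [-0.7, -0.3], [0.3, -0.4], [0.9, -0.0], [0.3, -0.3], [-0.4, 0.2], [0.1, 0.4], [1.0, -0.8], [0.2, 0.1], [-1.1, -1.7], [-1.2, -0.7], [-0.2, 0.6], [0.4, 0.4]]
rack [ 0.4709 -0.3315] yaw deg 52.82
[[0.9, 0.2], [0.0, 0.4], [-0.3, -0.0], [-0.0, -0.4], [-0.0, -0.2], [-0.2, -0.1], [-0.2, 0.5], [0.4, -0.5]]
cell [ 0.456  -0.3484] yaw deg 51.2
[[0.3, -0.7], [-0.3, -0.3], [-0.5, 0.9], [0.4, 0.2]]
lamp [0.5384 0.3365] yaw deg 81.1
[[0.3, 0.7], [0.0, -0.3], [0.2, 0.6], [-0.6, -1.1]]
```

```bash
python3 -m creep '[[[32,-14,-8,0,0,-7],[32,-14,-8,0,0,-7],[32,-14,-8,0,0,-7],[32,-14,-8,0,0,-7],[32,-14,-8,0,0,-7]]]' 0 20; python3 -m creep '[[[32,-14,-8,0,0,-7],[32,-14,-8,0,0,-7],[32,-14,-8,0,0,-7],[32,-14,-8,0,0,-7],[32,-14,-8,0,0,-7]]]'
python3 -c "
from h import *
print(plane('top',235,231,.028))"
```

```text
time: 0.52
tool_pos: [0.3139, 0.4311, 0.363]
tool_rot: [-3.141, -0.003, 2.223]
contact_force: [-0.1, -0.2, -0.9]
opening: 0.0629
time: 0.93
tool_pos: [0.4807, 0.3559, 0.3192]
tool_rot: [-3.138, -0.002, 1.597]
contact_force: [0.3, 0.7, 0.7]
opening: 0.0459
[0.42252728 0.25902374 0.028     ]
```

```bash
python3 -m creep '[[[29,-10,-30,0,0,-5.2],[29,-10,-30,0,0,-5.2],[0,0,0,0,0,0]]]'
cat > snap.py <<'E'
import sys
from fit import *
# args: out cam x y w h k ...
a=sys.argv[2:]; ts=[]
pic={n:viewer.read_camera(n) for n in set(a[0::6])}
for i in range(0,len(a),6):
    n=a[i]; x,y,w,h=map(int,a[i+1:i+5]); k=float(a[i+5]); t=cv2.resize(pic[n][y:y+h,x:x+w],None,fx=k,fy=k,interpolation=cv2.INTER_CUBIC); ts.append(t)
H=max(t.shape[0] for t in ts)
o=np.hstack([cv2.copyMakeBorder(t,0,H-t.shape[0],0,2,cv2.BORDER_CONSTANT) for t in ts])
cv2.imwrite("pics/"+sys.argv[1],o); print(o.shape)
E
python3 snap.py a.png top 170 130 80 120 5 side 255 85 80 100 5; python3 -c "
from h import *
o=robot.observe();print(o['tool_pos'],np.degrees(o['tool_rot']))"
```

```text
time: 1.18
tool_pos: [0.5428, 0.3316, 0.2577]
tool_rot: [-3.139, -0.0, 1.394]
contact_force: [-2.1, -0.9, -0.3]
opening: 0.0458
(600, 804, 3)
[0.54019122 0.33395006 0.26218734] [-179.97510932   -0.18878198   80.30339802]
```

View pics/a.png

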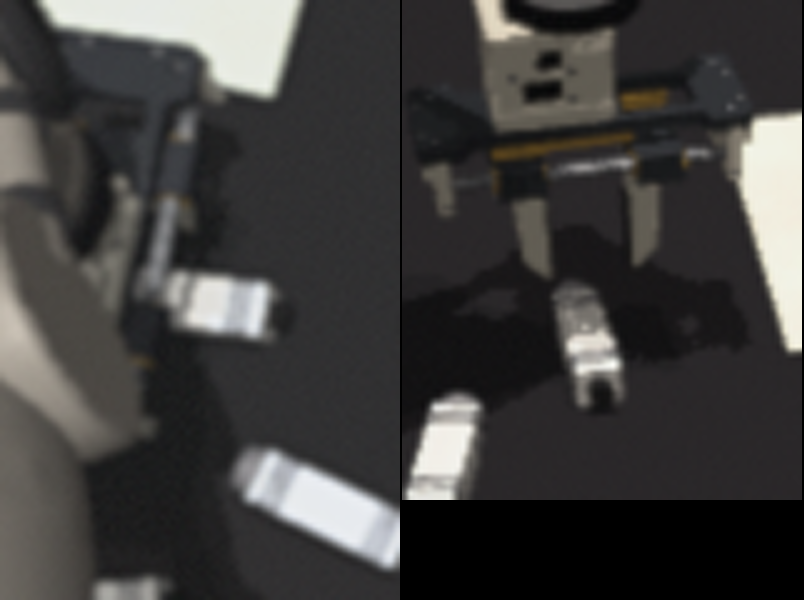

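Side crop: the open fingers straddle the lamp's line, with its lens end at about (570,290) and tail at (600,395) in the crop. I'll check the fit against the side camera.

Run:
```python
from fit import *
S=lambda p:up(p,5,(255,85),(402,0)); T=lambda p:up(p,6,(180,175),(482,0));
t=[("top",T(a),b) for a,b in[((558,42),(44,-14,28)),((548,108),(44,14,28)),((748,67),(-44,-14,28)),((742,137),(-44,14,28))]]
s=[("side",S(a),b) for a,b in[((572,379),(-44,14,28)),((620,364),(-44,-14,28)),((624,399),(-44,-14,0)),((578,405),(-44,14,0)),((601,395),(-55,0,14))]]
fit("side",s,[.5,.3,1.4]); fit("both",t+s,[.5,.3,1.4])
```

```text
side [0.5374 0.3391] yaw deg 81.89
[[0.5, -1.6], [-0.1, -0.1], [-0.4, 0.3], [-0.1, 0.6], [0.2, 0.2]]
both [0.5381 0.3371] yaw deg 80.63
[[0.1, 0.7], [-0.2, -0.3], [-0.0, 0.8], [-0.9, -0.9], [0.6, -1.3], [0.1, 0.3], [-0.3, 0.7], [-0.0, 0.8], [0.3, 0.6]]
```

```bash
python3 -m creep '[[[-2,3,-25,0,0,0.6],[0,0,-25,0,0,0],[0,0,-15,0,0,0],[0,0,0,0,0,0]]]'; python3 -c "
from h import *
o=robot.observe();print(o['tool_pos'],np.degrees(o['tool_rot']))"
```

```text
time: 1.62
tool_pos: [0.5355, 0.3404, 0.2018]
tool_rot: [3.136, -0.009, 1.422]
contact_force: [-0.6, 0.6, -0.4]
opening: 0.0459
[0.53553404 0.34037401 0.20177352] [179.65570569  -0.53254692  81.44966819]
```

```bash
python3 -m creep '[[[1,-2,-10,0,0,0],[0,0,-8,0,0,0],[0,0,0,0,0,0]]]';python3 -m creep '[[[0,0,0,0,0,0]]]'; python3 -m creep '[[[0,0,0,0,0,0]]]'
```

```text
time: 1.87
tool_pos: [0.5351, 0.3408, 0.1871]
tool_rot: [3.132, -0.013, 1.427]
contact_force: [-0.8, -0.7, -0.3]
opening: 0.0461
time: 1.95
tool_pos: [0.5351, 0.3411, 0.1878]
tool_rot: [3.131, -0.013, 1.428]
contact_force: [1.1, -0.3, 1.1]
opening: 0.0456
time: 2.03
tool_pos: [0.5351, 0.3414, 0.1886]
tool_rot: [3.13, -0.014, 1.428]
contact_force: [0.6, -0.2, 0.6]
opening: 0.0459
```

```bash
cat > d.py <<'E'
import sys
from h import *
from scipy.spatial.transform import Rotation as R
x,y,z,yaw=map(float,sys.argv[1:5]); o=robot.observe()
A=R.from_euler('xyz',o['tool_rot']); B=R.from_euler('xyz',[180,0,yaw],degrees=True)
print("t",round(o['time'],2),"shift",((np.array([x,y,z])-o['tool_pos'])*1e3).round(1),"rot",(B*A.inv()).as_rotvec(degrees=True).round(2),"force",o['contact_force'].round(1),"open",round(o['opening'],4))
E
python3 d.py .538 .337 .183 80.9
```

```text
t 2.03 shift [ 2.9 -4.4 -5.6] rot [-0.68  0.79 -0.94] force [ 0.6 -0.2  0.6] open 0.0459
```

```bash
python3 -m creep '[[[3,-4.4,-5.6,-0.7,0.8,-0.9]]]'; python3 d.py .538 .337 .183 80.9;  python3 -m creep '[[[0,0,0,0,0,0]]]'; python3 d.py .538 .337 .183 80.9
```

```text
time: 2.12
tool_pos: [0.5382, 0.3378, 0.1848]
tool_rot: [3.139, -0.001, 1.413]
contact_force: [0.6, 0.3, 0.2]
opening: 0.0457
t 2.12 shift [-0.2 -0.8 -1.8] rot [-0.06  0.14 -0.07] force [0.6 0.3 0.2] open 0.0457
time: 2.2
tool_pos: [0.5386, 0.337, 0.1843]
tool_rot: [3.14, 0.0, 1.412]
contact_force: [-0.1, -0.4, 0.1]
opening: 0.0457
t 2.2 shift [-0.6  0.  -1.3] rot [0.02 0.06 0.02] force [-0.1 -0.4  0.1] open 0.0457
```

```bash
python3 -m creep '[[[0,0,-1.5,0,0,0],[0,0,0,0,0,0],[0,0,0,0,0,0],[0,0,0,0,0,0],[0,0,0,0,0,0]]]' 1 25; python3 d.py .538 .337 .183 80.9
```

```text
time: 2.62
tool_pos: [0.5393, 0.3364, 0.183]
tool_rot: [3.14, -0.0, 1.41]
contact_force: [0.3, 0.1, -0.3]
opening: 0.0279
t 2.62 shift [-1.3  0.6  0. ] rot [0.01 0.08 0.1 ] force [ 0.3  0.1 -0.3] open 0.0279
```

```bash
python3 -m creep '[[[0,0,10,0,0,0],[0,0,30,0,0,0],[0,0,40,0,0,0],[0,-5,40,0,0,0],[3,-25,10,0,0,-0.6]]]'; python3 d.py .587 -.1315 .31 72.2; python3 -m creep '[[[3,-35,0,0,0,-0.6],[3,-35,0,0,0,-0.6],[3,-35,0,0,0,-0.6],[3,-35,0,0,0,-0.6],[3,-35,0,0,0,-0.6]]]';python3 -m creep '[[[3,-35,0,0,0,-0.6],[3,-35,0,0,0,-0.6],[3,-35,0,0,0,-0.6],[3,-35,0,0,0,-0.6],[3,-35,0,0,0,-0.6]]]'; python3 d.py .587 -.1315 .31 72.2
```

```text
time: 3.03
tool_pos: [0.539, 0.308, 0.3138]
tool_rot: [-3.132, 0.006, 1.404]
contact_force: [0.4, 0.2, -0.7]
opening: 0.0283
t 3.03 shift [  48.  -439.5   -3.8] rot [ 0.19 -0.59 -8.23] force [ 0.4  0.2 -0.7] open 0.0283
time: 3.45
tool_pos: [0.5528, 0.1305, 0.3241]
tool_rot: [3.137, -0.002, 1.358]
contact_force: [1.2, -0.7, -1.9]
opening: 0.0282
time: 3.87
tool_pos: [0.566, -0.0528, 0.3283]
tool_rot: [3.134, -0.002, 1.304]
contact_force: [1.3, 0.7, -2.3]
opening: 0.0276
t 3.87 shift [ 21.  -78.7 -18.3] rot [ 0.02  0.47 -2.52] force [ 1.3  0.7 -2.3] open 0.0276
```

```bash
python3 -m creep '[[[8,-30,-6,0,0.2,-1],[8,-30,-6,0,0.2,-1],[5,-15,-6,0,0,-0.5],[0,0,0,0,0,0],[0,0,0,0,0,0]]]'; python3 d.py .587 -.1315 .31 72.2; python3 -m creep '[[[0,0,0,0,0,0]]]'; python3 d.py .587 -.1315 .29 72.2; python3 snap.py b.png top 290 120 120 80 3.3 side 330 140 100 150 4; python3 d.py .587 -.1315 .29 72.2
```

```text
time: 4.28
tool_pos: [0.5866, -0.139, 0.3129]
tool_rot: [3.136, 0.002, 1.25]
contact_force: [-0.4, -0.8, -0.1]
opening: 0.0276
t 4.28 shift [ 0.4  7.5 -2.9] rot [0.18 0.25 0.61] force [-0.4 -0.8 -0.1] open 0.0276
time: 4.37
tool_pos: [0.5864, -0.1385, 0.3129]
tool_rot: [3.137, 0.001, 1.25]
contact_force: [-0.3, -0.3, -1.6]
opening: 0.0278
t 4.37 shift [  0.6   7.  -22.9] rot [0.15 0.23 0.6 ] force [-0.3 -0.3 -1.6] open 0.0278
(600, 800, 3)
t 4.47 shift [  0.6   6.2 -23.1] rot [0.16 0.24 0.53] force [ 0.9 -0.3 -1.5] open 0.0274
```

View pics/b.png

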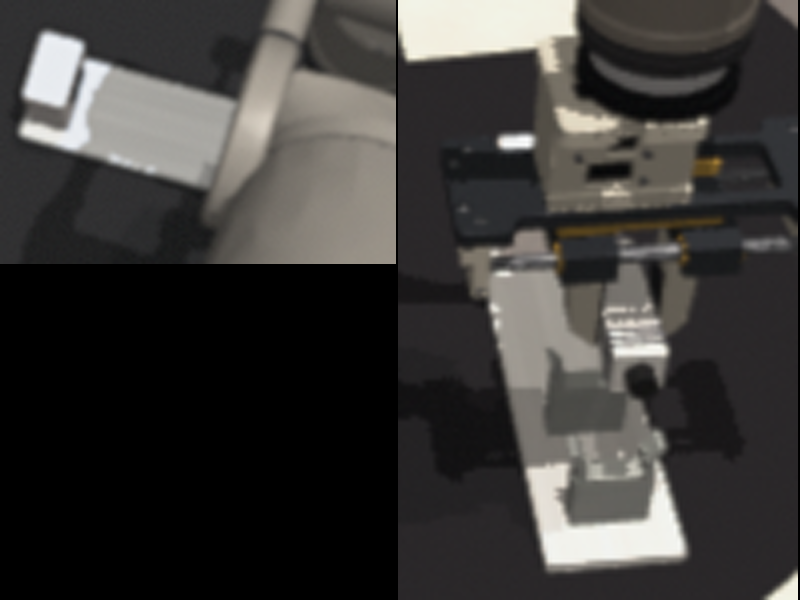

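Side crop: the lamp hangs over the forks with its tail face corners at about (612,352), (667,347) and (665,386), slightly to the right of the fork centre line. The top camera is blocked by the arm.

Run:
```python
from fit import *
S=lambda p:up(p,4,(330,140),(398,0))
print(robot.observe()['tool_pos'])
for z in (127,130,133):
  s=[("side",S(a),(b[0],b[1],b[2]+z)) for a,b in[((612,352),(-44,14,28)),((667,347),(-44,-14,28)),((665,386),(-44,-14,0)),((641,381),(-55,0,14))]]
  fit(z,s,[.58,-.13,1.25])
# bench side-only with previous pixels
S=lambda p:up(p,4,(330,140),(398,0))
w=lambda q:(np.array([.6131,-.0506])+np.array([[np.cos(1.2594),-np.sin(1.2594)],[np.sin(1.2594),np.cos(1.2594)]])@np.array(q[:2])/1e3).tolist()+[q[2]/1e3]
for q in [(-150,40,10),(-150,-40,10),(-126,26,72),(-126,-26,72),(-126,16,63),(-126,-16,63),(-58,26,72),(-58,26,63),(-126,26,10),(-126,-26,10)]:
  p=proj("side",w(q)); print(q,(4*(p-[330,140]+.5)-.5+[398,0]).round(0))
```

```text
[ 0.58643274 -0.13773585  0.31313834]
127 [ 0.5919 -0.1312] yaw deg 70.03
[[0.3, -0.5], [0.2, 0.1], [-0.9, -0.3], [0.1, 0.6]]
130 [ 0.5901 -0.1335] yaw deg 70.16
[[0.3, -0.5], [0.3, 0.1], [-0.9, -0.2], [0.1, 0.7]]
133 [ 0.5882 -0.1357] yaw deg 70.29
[[0.2, -0.5], [0.3, 0.1], [-0.9, -0.2], [0.2, 0.7]]
(-150, 40, 10) [545. 564.]
(-150, -40, 10) [686. 552.]
(-126, 26, 72) [571. 457.]
(-126, -26, 72) [665. 450.]
(-126, 16, 63) [588. 466.]
(-126, -16, 63) [645. 462.]
(-58, 26, 72) [549. 366.]
(-58, 26, 63) [548. 377.]
(-126, 26, 10) [562. 528.]
(-126, -26, 10) [652. 520.]
```

```bash
python3 -m creep '[[[0.5,4,-20,0.2,0.2,0.4],[0,0,-20,0,0,0],[0,0,-8,0,0,0],[0,0,0,0,0,0]]]';python3 d.py .587 -.1315 .259 72.2
```

```text
time: 4.8
tool_pos: [0.5872, -0.1282, 0.2669]
tool_rot: [3.137, -0.002, 1.265]
contact_force: [-1.2, 0.4, -1.4]
opening: 0.028
t 4.8 shift [-0.2 -3.3 -7.9] rot [-0.01  0.3  -0.29] force [-1.2  0.4 -1.4] open 0.028
```

```bash
python3 -m creep '[[[0,-4,-6,0,0.3,-0.3],[0,0,0,0,0,0]]]';python3 d.py .587 -.1315 .259 72.2; python3 snap.py c.png side 360 200 70 90 6;python3 d.py .587 -.1315 .259 72.2
```

```text
time: 4.97
tool_pos: [0.5874, -0.1309, 0.2615]
tool_rot: [-3.142, 0.0, 1.262]
contact_force: [0.1, 0.7, -1.8]
opening: 0.0279
t 4.97 shift [-0.4 -0.6 -2.5] rot [-0.   -0.   -0.11] force [ 0.1  0.7 -1.8] open 0.0279
(540, 422, 3)
t 5.02 shift [-0.7 -0.7 -3.3] rot [ 0.01  0.09 -0.11] force [ 0.4 -0.3 -1.1] open 0.0274
```

View pics/c.png

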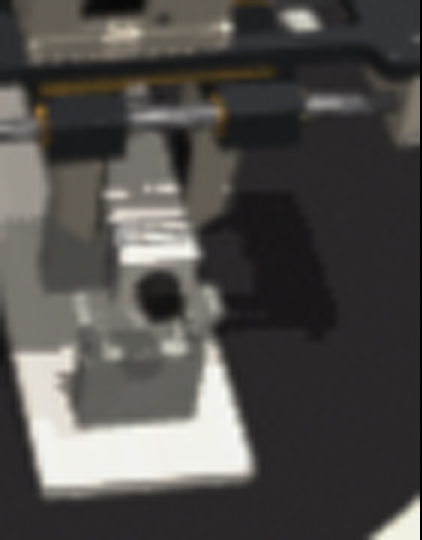

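Run:
```python
from fit import *
a=1.2594
w=lambda q:(np.array([.6131,-.0506])+np.array([[np.cos(a),-np.sin(a)],[np.sin(a),np.cos(a)]])@np.array(q[:2])/1e3).tolist()+[q[2]/1e3]
for q in [(-150,40,10),(-150,-40,10),(-126,26,10),(-126,-26,10),(-126,20,10),(-126,-20,10),(-126,26,72),(-126,-26,72),(-129,14,107),(-129,-14,107),(-140,0,93)]:
  p=proj("side",w(q)); print(q,(6*(p-[360,200]+.5)-.5).round(0))
```

```text
(-150, 40, 10) [ 41. 486.]
(-150, -40, 10) [253. 469.]
(-126, 26, 10) [ 67. 432.]
(-126, -26, 10) [201. 421.]
(-126, 20, 10) [ 82. 430.]
(-126, -20, 10) [186. 422.]
(-126, 26, 72) [ 80. 326.]
(-126, -26, 72) [221. 315.]
(-129, 14, 107) [123. 266.]
(-129, -14, 107) [201. 260.]
(-140, 0, 93) [165. 312.]
```

Lamp tail face at about (120–200, 260) and fork at (77–195) agree with prediction within about 1 mm, so I'll lower it.

```bash
python3 -m creep '[[[-0.5,-0.7,-8,0,0,0],[0,0,-7,0,0,0]]]';python3 d.py .587 -.1315 .234 72.2; python3 -m creep '[[[0,0,-5,0,0,0],[0,0,-3,0,0,0]]]';python3 d.py .587 -.1315 .234 72.2
```

```text
time: 5.18
tool_pos: [0.5881, -0.1318, 0.2494]
tool_rot: [3.134, -0.0, 1.262]
contact_force: [0.4, -0.8, -1.9]
opening: 0.028
t 5.18 shift [ -1.1   0.3 -15.4] rot [ 0.11  0.4  -0.12] force [ 0.4 -0.8 -1.9] open 0.028
time: 5.35
tool_pos: [0.588, -0.132, 0.2403]
tool_rot: [3.134, -0.0, 1.262]
contact_force: [-0.0, -0.2, -1.7]
opening: 0.0283
t 5.35 shift [-1.   0.5 -6.3] rot [ 0.12  0.4  -0.09] force [-0.  -0.2 -1.7] open 0.0283
```

```bash
python3 -m creep '[[[-1,0.5,-3,0,0.4,0],[0,0,-1.5,0,0,0]]]';python3 d.py .587 -.1315 .234 72.2; python3 -m creep '[[[0,0,-1,0,0,0]]]';python3 d.py .587 -.1315 .234 72.2; python3 -m creep '[[[0,0,-1,0,0,0]]]';python3 d.py .587 -.1315 .234 72.2
```

```text
time: 5.52
tool_pos: [0.5867, -0.1316, 0.2346]
tool_rot: [-3.14, 0.002, 1.261]
contact_force: [1.1, 0.6, -1.9]
opening: 0.0278
t 5.52 shift [ 0.3  0.1 -0.6] rot [ 0.09 -0.1  -0.08] force [ 1.1  0.6 -1.9] open 0.0278
time: 5.6
tool_pos: [0.5867, -0.1317, 0.2339]
tool_rot: [-3.14, 0.002, 1.261]
contact_force: [-3.4, 0.2, 11.5]
opening: 0.0279
t 5.6 shift [0.3 0.2 0.1] rot [ 0.1  -0.1  -0.07] force [-3.4  0.2 11.5] open 0.0279
time: 5.68
tool_pos: [0.5867, -0.1317, 0.2339]
tool_rot: [-3.141, 0.002, 1.261]
contact_force: [-4.0, 0.6, 10.1]
opening: 0.0276
t 5.68 shift [0.3 0.2 0.1] rot [ 0.1  -0.09 -0.07] force [-4.   0.6 10.1] open 0.0276
```

It is seated at the expected height, with a 10 N floor reaction. Next: release and retreat.

```bash
python3 -m creep '[[[0,0,0,0,0,0],[0,0,0,0,0,0],[0,0,0,0,0,0],[0,0,0,0,0,0]]]' 0; python3 d.py .587 -.1315 .234 72.2;  python3 -m creep '[[[0,0,10,0,0,0],[0,0,25,0,0,0],[0,0,30,0,0,0],[0,0,30,0,0,0]]]'; python3 d.py .4564 -.3495 .3 52.5
```

```text
time: 6.02
tool_pos: [0.5872, -0.1319, 0.2354]
tool_rot: [3.139, 0.002, 1.261]
contact_force: [0.4, -0.3, -0.7]
opening: 0.0451
t 6.02 shift [-0.2  0.4 -1.4] rot [ 0.16  0.09 -0.06] force [ 0.4 -0.3 -0.7] open 0.0451
time: 6.35
tool_pos: [0.5852, -0.1312, 0.3277]
tool_rot: [-3.129, 0.002, 1.261]
contact_force: [-0.6, 0.1, 0.9]
opening: 0.0459
t 6.35 shift [-128.8 -218.3  -27.7] rot [ -0.26  -0.69 -19.76] force [-0.6  0.1  0.9] open 0.0459
```

```bash
python3 -m creep '[[[-18,-31,-4,-0.1,-0.1,-2.8],[-18,-31,-4,0,-0.1,-2.8],[-18,-31,-4,0,-0.1,-2.8],[-18,-31,-4,0,-0.1,-2.8],[-18,-31,-4,0,-0.1,-2.8]]]' -0.5; python3 -m creep '[[[-18,-31,-4,0,0,-2.8],[-18,-31,-4,0,0,-2.8],[0,0,0,0,0,0],[0,0,0,0,0,0]]]'; python3 d.py .4564 -.3495 .27 52.5; python3 snap.py e.png top 290 120 120 80 3.4 side 345 200 65 190 3.1 top 430 170 60 70 3; python3 d.py .4564 -.3495 .27 52.5
```

```text
time: 6.77
tool_pos: [0.4968, -0.285, 0.3218]
tool_rot: [3.121, -0.001, 1.02]
contact_force: [1.1, -0.6, -0.2]
opening: 0.0684
time: 7.1
tool_pos: [0.4548, -0.3557, 0.3163]
tool_rot: [3.117, 0.001, 0.908]
contact_force: [-0.1, 0.9, -0.0]
opening: 0.0689
t 7.1 shift [  1.6   6.2 -46.3] rot [0.9  1.08 0.49] force [-0.1  0.9 -0. ] open 0.0689
(589, 796, 3)
t 7.2 shift [  0.8   5.1 -46.3] rot [0.91 1.08 0.36] force [-0.4 -0.1 -0.1] open 0.069
```

View pics/e.png

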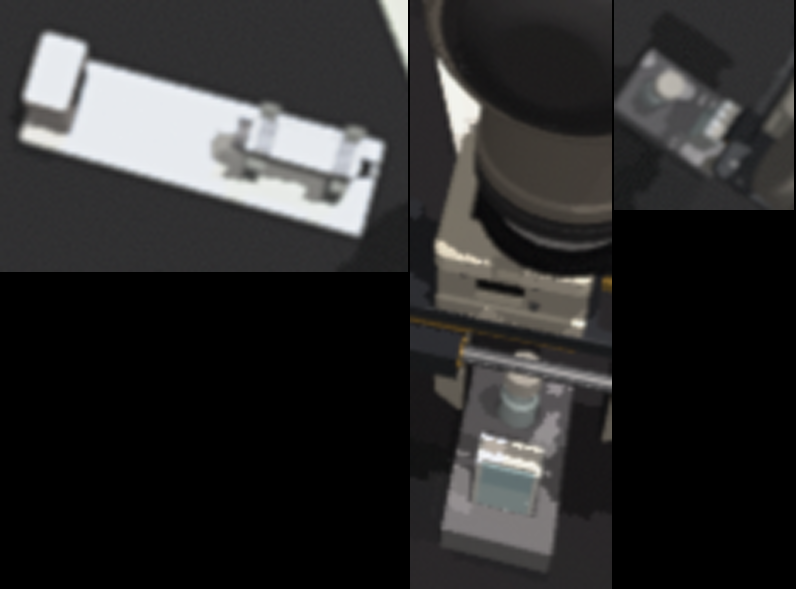

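Run:
```python
from fit import *
a=1.2594
w=lambda q:(np.array([.6131,-.0506])+np.array([[np.cos(a),-np.sin(a)],[np.sin(a),np.cos(a)]])@np.array(q[:2])/1e3).tolist()+[q[2]/1e3]
for q in [(-150,-40,10),(-150,40,10),(134,-28,90),(100,28,90),(-41,-14,79),(-41,14,79),(-129,-14,79),(-129,14,79),(-30,0,78),(-30,13,65),(-140,0,73)]:
  p=proj("top",w(q)); print(q,(3.4*(p-[290,120]+.5)-.5).round(0))
im=cv2.imread("pics/e.png")[90:250,190:400]; cv2.imwrite("pics/f.png",cv2.resize(im,None,fx=3.5,fy=3.5,interpolation=cv2.INTER_CUBIC))
```

```text
(-150, -40, 10) [385. 144.]
(-150, 40, 10) [360. 235.]
(134, -28, 90) [45. 32.]
(100, 28, 90) [ 67. 111.]
(-41, -14, 79) [257. 114.]
(-41, 14, 79) [248. 148.]
(-129, -14, 79) [368. 145.]
(-129, 14, 79) [359. 179.]
(-30, 0, 78) [239. 127.]
(-30, 13, 65) [233. 147.]
(-140, 0, 73) [375. 168.]
```

View pics/f.png

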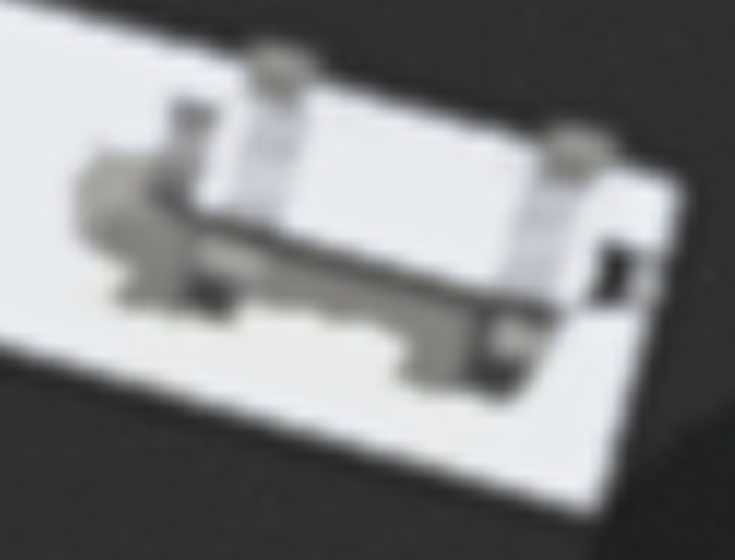

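Run:
```python
from fit import *
a=1.2594
w=lambda q:(np.array([.6131,-.0506])+np.array([[np.cos(a),-np.sin(a)],[np.sin(a),np.cos(a)]])@np.array(q[:2])/1e3).tolist()+[q[2]/1e3]
for q in [(-51,-26,72),(-119,-26,72),(-51,26,72),(-119,26,72),(-85,-26,72),(-85,14,79),(-41,14,79),(-129,14,79),(-129,-14,79),(-41,-14,79),(-30,-13,65),(-30,13,65),(-129,0,65),(-140,0,65),(-140,0,73)]:
  p=proj("top",w(q)); print(q,(3.5*((3.4*(p-[290,120]+.5)-.5)-[190,90]+.5)).round(0))
```

```text
(-51, -26, 72) [292.  57.]
(-119, -26, 72) [588. 139.]
(-51, 26, 72) [230. 275.]
(-119, 26, 72) [528. 359.]
(-85, -26, 72) [439.  98.]
(-85, 14, 79) [397. 258.]
(-41, 14, 79) [204. 204.]
(-129, 14, 79) [592. 313.]
(-129, -14, 79) [624. 194.]
(-41, -14, 79) [238.  86.]
(-30, -13, 65) [183.  94.]
(-30, 13, 65) [152. 202.]
(-129, 0, 65) [596. 268.]
(-140, 0, 65) [644. 282.]
(-140, 0, 73) [651. 273.]
```

Comparing predicted with seen: tail cap (598–640 seen against 596–644) and bezel (190,150 against 194,146) both agree, so the lamp sits centred within about 1–2 mm. On to the cell.

```bash
python3 -m creep '[[[0.7,5,-15,0.9,1.1,0.3],[0,0,-15,0,0,0],[0,0,-10,0,0,0],[0,0,0,0,0,0]]]'; python3 d.py .4563 -.3497 .27 52.5; python3 -m creep '[[[0,0,0,0,0,0]]]'; python3 d.py .4563 -.3497 .27 52.5
```

```text
time: 7.53
tool_pos: [0.4589, -0.3443, 0.2742]
tool_rot: [-3.139, -0.0, 0.924]
contact_force: [0.2, 0.5, -0.8]
opening: 0.0689
t 7.53 shift [-2.6 -5.4 -4.2] rot [-0.12 -0.12 -0.42] force [ 0.2  0.5 -0.8] open 0.0689
time: 7.62
tool_pos: [0.4595, -0.3432, 0.2734]
tool_rot: [-3.137, -0.001, 0.925]
contact_force: [0.1, 0.5, 0.7]
opening: 0.0691
t 7.62 shift [-3.2 -6.5 -3.4] rot [-0.21 -0.2  -0.53] force [0.1 0.5 0.7] open 0.0691
```

```bash
python3 -m creep '[[[-3,-6.5,-3.5,-0.2,-0.2,-0.5]]]'; python3 d.py .4563 -.3497 .245 52.5; python3 -m creep '[[[0,0,-15,0,0,0],[0,0,-8,0,0,0]]]'; python3 d.py .4563 -.3497 .23 52.5
```

```text
time: 7.7
tool_pos: [0.4573, -0.3484, 0.27]
tool_rot: [-3.141, -0.001, 0.919]
contact_force: [0.5, -0.4, -0.3]
opening: 0.0686
t 7.7 shift [ -1.   -1.3 -25. ] rot [-0.05 -0.   -0.16] force [ 0.5 -0.4 -0.3] open 0.0686
time: 7.87
tool_pos: [0.4578, -0.3494, 0.2479]
tool_rot: [3.137, 0.0, 0.919]
contact_force: [-0.8, 0.3, 0.1]
opening: 0.0689
t 7.87 shift [ -1.5  -0.3 -17.9] rot [ 0.17  0.17 -0.16] force [-0.8  0.3  0.1] open 0.0689
```

```bash
python3 -m creep '[[[-1.5,-0.3,-6,0.2,0.2,-0.1],[0,0,0,0,0,0]]]'; python3 snap.py g.png side 335 285 85 110 5.4; python3 d.py .4563 -.3497 .209 52.5
```

```text
time: 8.03
tool_pos: [0.4559, -0.3499, 0.2404]
tool_rot: [-3.139, -0.0, 0.917]
contact_force: [-0.6, 1.2, 0.1]
opening: 0.0688
(594, 461, 3)
t 8.08 shift [  0.2   0.3 -32.1] rot [-0.05 -0.06 -0.05] force [0.1 0.3 0.5] open 0.0688
```

View pics/g.png

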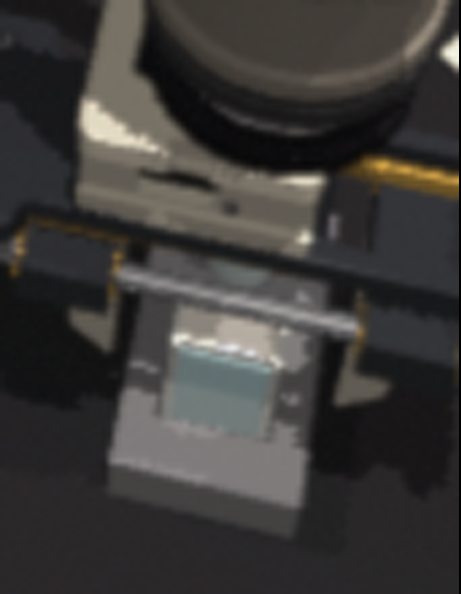

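Run:
```python
from fit import *
a=np.radians(52.5)
w=lambda q:(np.array([.4563,-.3497])+np.array([[np.cos(a),-np.sin(a)],[np.sin(a),np.cos(a)]])@np.array(q[:2])/1e3).tolist()+[q[2]/1e3]
for q in [(-9.5,34.5,62),(-9.5,-34.5,62),(-9,18,71),(-9,-18,71),(9,18,71),(9,-18,71),(-9,18,24),(-9,-18,24),(-55,32,24),(-55,-32,24)]:
  p=proj("side",w(q) if abs(q[0])<50 else (lambda b:[.4709+(np.cos(b)*q[0]-np.sin(b)*q[1])/1e3,-.3315+(np.sin(b)*q[0]+np.cos(b)*q[1])/1e3,.024])(np.radians(52.8))); print(q,(5.4*(p-[335,285]+.5)-.5).round(0))
```

```text
(-9.5, 34.5, 62) [120. 344.]
(-9.5, -34.5, 62) [329. 393.]
(-9, 18, 71) [171. 341.]
(-9, -18, 71) [281. 367.]
(9, 18, 71) [180. 291.]
(9, -18, 71) [288. 316.]
(-9, 18, 24) [162. 407.]
(-9, -18, 24) [267. 433.]
(-55, 32, 24) [111. 463.]
(-55, -32, 24) [302. 508.]
```

Cell lid front edge at (170,345)–(280,365), as predicted, and the fingertips straddle it evenly. Descend and grip.

```bash
python3 -m creep '[[[0,0,-14,0,0,0],[0,0,-10,0,0,0],[0,0,-4,0,0,0]]]'; python3 d.py .4563 -.3497 .209 52.5;python3 -m creep '[[[0,0,0,0,0,0]]]'; python3 d.py .4563 -.3497 .209 52.5
```

```text
time: 8.33
tool_pos: [0.4567, -0.3511, 0.2149]
tool_rot: [3.137, 0.001, 0.917]
contact_force: [-0.9, 1.0, -0.6]
opening: 0.0689
t 8.33 shift [-0.4  1.4 -5.9] rot [ 0.18  0.17 -0.01] force [-0.9  1.  -0.6] open 0.0689
time: 8.42
tool_pos: [0.4566, -0.3511, 0.2143]
tool_rot: [3.139, 0.0, 0.916]
contact_force: [-0.4, -0.5, 0.3]
opening: 0.0691
t 8.42 shift [-0.3  1.4 -5.3] rot [ 0.13  0.12 -0.01] force [-0.4 -0.5  0.3] open 0.0691
```

```bash
python3 -m creep '[[[-0.3,1.4,-5,0.1,0.1,0],[0,0,0,0,0,0]]]'; python3 d.py .4563 -.3497 .209 52.5;python3 -m creep '[[[0,0,0,0,0,0],[0,0,0,0,0,0],[0,0,0,0,0,0],[0,0,0,0,0,0],[0,0,0,0,0,0]]]' 1 15; python3 d.py .4563 -.3497 .209 52.5
```

```text
time: 8.58
tool_pos: [0.4564, -0.3498, 0.2095]
tool_rot: [3.141, 0.0, 0.916]
contact_force: [0.2, 1.1, -1.0]
opening: 0.0689
t 8.58 shift [-0.1  0.1 -0.5] rot [ 0.05  0.04 -0.  ] force [ 0.2  1.1 -1. ] open 0.0689
time: 9.0
tool_pos: [0.4568, -0.35, 0.2109]
tool_rot: [3.138, 0.001, 0.917]
contact_force: [0.1, -0.4, -0.6]
opening: 0.0401
t 9.0 shift [-0.5  0.3 -1.9] rot [ 0.14  0.14 -0.01] force [ 0.1 -0.4 -0.6] open 0.0401
```

```bash
python3 -m creep '[[[0,0,-0.5,0,0,0],[0,0,-0.5,0,0,0],[0,0,-0.5,0,0,0]]]'; python3 d.py .4563 -.3497 .209 52.5
```

```text
time: 9.25
tool_pos: [0.4567, -0.3499, 0.2108]
tool_rot: [3.138, 0.001, 0.917]
contact_force: [-0.1, 0.9, 4.7]
opening: 0.0358
t 9.25 shift [-0.4  0.2 -1.8] rot [ 0.15  0.14 -0.02] force [-0.1  0.9  4.7] open 0.0358
```

```bash
python3 -m creep '[[[0,0,6,0,0,0],[0,0,14,0,0,0],[0,0,25,0,0,0],[0,0,30,0,0,0],[0,0,25,0,0,0]]]'; python3 d.py .6238 -.0173 .31 72.2;  python3 -m creep '[[[12,24,0,0,0,1.4],[14,28,0,0,0,1.7],[14,28,0,0,0,1.7],[14,28,0,0,0,1.7],[14,28,0,0,0,1.7]]]'; python3 d.py .6238 -.0173 .31 72.2
```

```text
time: 9.67
tool_pos: [0.4551, -0.3484, 0.3085]
tool_rot: [-3.132, -0.001, 0.916]
contact_force: [-0.5, -0.7, -0.7]
opening: 0.0361
t 9.67 shift [168.7 331.1   1.5] rot [-0.32 -0.47 19.7 ] force [-0.5 -0.7 -0.7] open 0.0361
time: 10.08
tool_pos: [0.5236, -0.2145, 0.3181]
tool_rot: [3.134, 0.002, 1.054]
contact_force: [1.6, -0.5, -1.5]
opening: 0.036
t 10.08 shift [100.2 197.2  -8.1] rot [ 0.3   0.37 11.79] force [ 1.6 -0.5 -1.5] open 0.036
```

```bash
python3 -m creep '[[[14,28,0,0,0,1.7],[14,28,0,0,0,1.7],[14,28,0,0,0,1.7],[14,28,0,0,0,1.7],[14,28,0,0,0,1.7]]]'; python3 d.py .6238 -.0173 .31 72.2; python3 -m creep '[[[14,28,-2,0.2,0.2,1.7],[8,14,0,0,0,1],[0,0,0,0,0,0],[0,0,0,0,0,0]]]'; python3 d.py .6238 -.0173 .29 72.2
```

```text
time: 10.5
tool_pos: [0.5958, -0.0671, 0.3199]
tool_rot: [3.131, 0.002, 1.209]
contact_force: [1.4, -0.3, 0.7]
opening: 0.0359
t 10.5 shift [28.  49.8 -9.9] rot [0.31 0.52 2.91] force [ 1.4 -0.3  0.7] open 0.0359
time: 10.83
tool_pos: [0.6202, -0.0162, 0.3183]
tool_rot: [3.135, -0.002, 1.268]
contact_force: [0.3, -0.2, -0.8]
opening: 0.036
t 10.83 shift [  3.6  -1.1 -28.3] rot [ 0.01  0.41 -0.44] force [ 0.3 -0.2 -0.8] open 0.036
```

```bash
python3 -m creep '[[[3.5,-1,-20,0,0.4,-0.4],[0,0,-25,0,0,0],[0,0,-12,0,0,0],[0,0,-6,0,0,0],[0,0,0,0,0,0]]]'; python3 d.py .6238 -.0173 .2368 72.2; python3 -m creep '[[[0,0,0,0,0,0]]]'; python3 d.py .6238 -.0173 .2368 72.2
```

```text
time: 11.25
tool_pos: [0.6223, -0.0218, 0.2552]
tool_rot: [3.138, 0.001, 1.255]
contact_force: [0.1, 1.0, -0.8]
opening: 0.0356
t 11.25 shift [  1.5   4.5 -18.4] rot [0.12 0.15 0.28] force [ 0.1  1.  -0.8] open 0.0356
time: 11.33
tool_pos: [0.6221, -0.0228, 0.2554]
tool_rot: [3.139, 0.001, 1.254]
contact_force: [0.7, -0.4, 0.1]
opening: 0.0361
t 11.33 shift [  1.7   5.5 -18.6] rot [0.13 0.13 0.35] force [ 0.7 -0.4  0.1] open 0.0361
```

```bash
python3 -m creep '[[[1.7,6,-9,0.1,0.1,0.3],[0,0,-8,0,0,0]]]'; python3 d.py .6238 -.0173 .2368 72.2; python3 -m creep '[[[0,0,0,0,0,0]]]'; python3 d.py .6238 -.0173 .2368 72.2; python3 snap.py i.png side 330 130 100 150 4 top 280 110 130 90 3; python3 d.py .6238 -.0173 .2368 72.2
```

```text
time: 11.5
tool_pos: [0.6246, -0.0178, 0.2408]
tool_rot: [3.135, -0.001, 1.257]
contact_force: [0.3, 0.4, -1.6]
opening: 0.036
t 11.5 shift [-0.8  0.5 -4. ] rot [0.07 0.35 0.15] force [ 0.3  0.4 -1.6] open 0.036
time: 11.58
tool_pos: [0.6243, -0.0177, 0.2396]
tool_rot: [3.137, -0.0, 1.258]
contact_force: [0.3, 0.5, 0.2]
opening: 0.0356
t 11.58 shift [-0.5  0.4 -2.8] rot [0.06 0.27 0.15] force [0.3 0.5 0.2] open 0.0356
(600, 794, 3)
t 11.68 shift [-0.8  0.3 -3.9] rot [0.06 0.34 0.14] force [ 0.  -0.7 -0.2] open 0.0358
```

View pics/i.png

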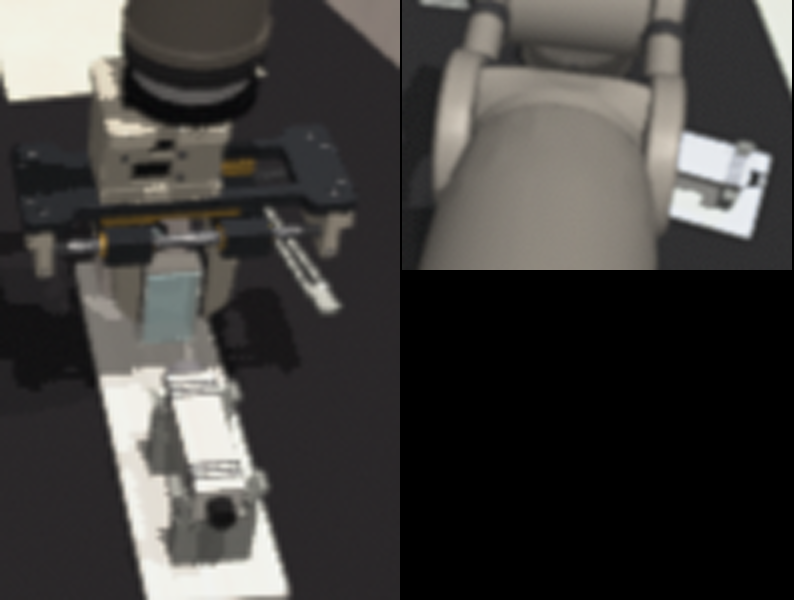

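The side view shows the cell upright between the lamp and receiver (pane about (143–200, 272–340)). The lamp is flat and straight in the forks. Final correction, then a numeric check.

```bash
python3 - <<'E'
from fit import *
a=1.2594
w=lambda q:(np.array([.6131,-.0506])+np.array([[np.cos(a),-np.sin(a)],[np.sin(a),np.cos(a)]])@np.array(q[:2])/1e3).tolist()+[q[2]/1e3]
for q in [(26,18,39),(26,-18,39),(26,18,101),(26,-18,101),(26,15,97),(26,-15,97),(26,15,41),(26,-15,41)]:
  p=proj("side",w(q)); print(q,(4*(p-[330,130]+.5)-.5).round(0))
E
python3 -m creep '[[[-0.8,0.3,-4,0,0.3,0.1]]]'; python3 d.py .6238 -.0173 .2368 72.2; python3 -m creep '[[[0,0,0,0,0,0]]]'; python3 d.py .6238 -.0173 .2368 72.2
```

```text
(26, 18, 39) [136. 344.]
(26, -18, 39) [192. 340.]
(26, 18, 101) [142. 271.]
(26, -18, 101) [201. 267.]
(26, 15, 97) [147. 275.]
(26, -15, 97) [196. 272.]
(26, 15, 41) [141. 341.]
(26, -15, 41) [188. 338.]
time: 11.77
tool_pos: [0.6242, -0.0173, 0.2377]
tool_rot: [3.138, 0.001, 1.26]
contact_force: [-0.1, 0.0, -0.5]
opening: 0.0359
t 11.77 shift [-0.4  0.  -0.9] rot [0.09 0.17 0.03] force [-0.1  0.  -0.5] open 0.0359
time: 11.85
tool_pos: [0.6239, -0.0172, 0.2371]
tool_rot: [3.14, 0.001, 1.26]
contact_force: [0.2, 0.4, -0.4]
opening: 0.0359
t 11.85 shift [-0.1 -0.1 -0.3] rot [0.08 0.09 0.01] force [ 0.2  0.4 -0.4] open 0.0359
```

```bash
python3 -m creep '[[[0,0,0,0,0,0],[0,0,0,0,0,0]]]'; python3 d.py .6238 -.0173 .2368 72.2; python3 snap.py j.png side 330 130 100 150 4; python3 d.py .6238 -.0173 .2368 72.2
```

```text
time: 12.02
tool_pos: [0.624, -0.017, 0.2374]
tool_rot: [3.139, 0.001, 1.26]
contact_force: [0.5, 1.2, -1.4]
opening: 0.0358
t 12.02 shift [-0.2 -0.3 -0.6] rot [ 0.09  0.12 -0.  ] force [ 0.5  1.2 -1.4] open 0.0358
(600, 402, 3)
t 12.07 shift [-0.3 -0.3 -0.7] rot [ 0.09  0.13 -0.  ] force [-0.8  0.  -0.4] open 0.0356
```

View pics/j.png

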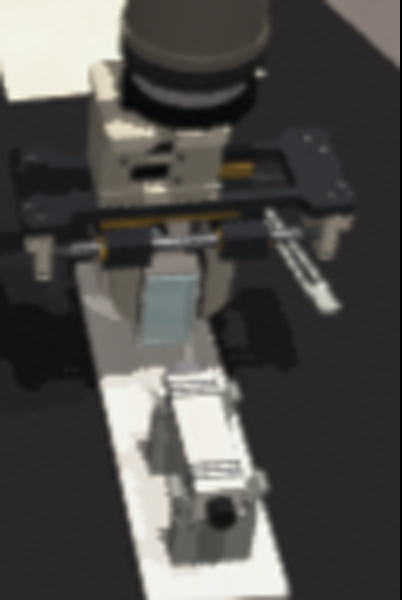

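The cell pane is at about (141–196, 275–343), upright and square to the beam. The lamp is unchanged in the forks and the tool is within 1 mm of its target. Handing in.

```bash
python3 -c "
from cell import robot
print(robot.hand_in())"
```

```text
the job is handed in; nothing more can be done
None
```

I laid the farthest lamp in the forks with its lens towards the receiver and let go. Then I took the cell out of the rack by its frosted faces. It is now held upright in mid-air at the middle of the light path. I handed the job in at about 12 s; hand-in gave no verdict.

**Lamp:** It touched the fork floors at the expected height, with about 10 N of reaction. The pictures agree with a centred lamp to about 1–2 mm. The exception is its rear body corner, which appeared a few millimetres off against the white plate. I put that down to poor contrast, because the tail cap and bezel both matched.

**Cell:** The jaws measure 36 mm, the spacing of the frosted faces, and the last side picture matches the predicted pane outline. The tool was within 1 mm and 0.2° of its target.

**Not checked:** The arm hid the cell from the top camera at the end, so its final position rests on the side view and the arm's own readings. I did not measure the vial, dish or tweezers again, but no unexpected contact force showed up during the moves.

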